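Lock the torch rest into the bench strut

ROBOT

A 6-joint arm with a two-finger parallel gripper is mounted at the origin on the work surface. World frame = base frame: x ahead of the robot, y to its left, z up, the work surface at z = 0. Lengths are in mm, angles in rad, forces in N, time in s.
With the tool pointing down it reaches from about 250 to 775 mm from the base axis. Payload 4 kg.
Tool frame: the origin (TCP) lies between the finger pads; the fingertips stand 14 mm ahead of it and the grasp point (between the pads) lies 5 mm behind it; z points along the fingers, y is the direction in which the jaws open and shut (so a half turn about z gives the same grasp; the last joint's range is limited). The gripper opens to 85 mm and grips with 20 to 120 N. Pads are 22 mm wide; open, the fingers measure 114 mm over their backs; the gripper's body (76 mm by 85 mm) begins 54 mm behind the grasp point. The pads swing forward as they close: fully open they stand 13 mm farther back than shut.
Start: joints at [1.097, 0.087, 1.371, -0, 1.684, -0.103], TCP at [199.308, 512.633, 245.341] pointing down, gripper open.
Joint ranges: [-3.1, 3.1], [-0.76, 2.03], [0.27, 2.55], [-1.08, 4.22], [0.17, 2.65], [-2.57, 2.57]. Speed limits (rad/s): [2.79, 2.79, 3.14, 3.14, 3.14, 3.14].

INTERFACE

Orientations are given as a unit quaternion [x, y, z, w].
In Python, from workcell import r gives the robot as it stands.
- The arm moves only by the tool drive_tool, never from a script. Its argument "rows" is a list of rows, each an object of numbers: "fingers": the finger opening in mm, from 0 to 85.4; "x", "y", "z": the shift along the tool's x, y, z in mm; "ax", "ay", "az": the turn, a rotation vector about the tool's x, y, z in degrees. A call has 1 to 8 rows; each row is the pose to reach, as a shift and turn from the pose commanded when the call began, along the tool's axes at that moment; what a row does not reach only later rows make up. A row lasts 1/8 s, in which the tool goes at most 62.5 mm and 10.7 degrees, less where a joint would pass 70% of its speed; a pose out of reach is approached as far as the arm can. A call with a gripper value outside its range is refused whole. The fingers move at their own pace and stop on an object; "squeeze" is the grip in N (left out, the last holds). Time passes only in rows, so rows that repeat a pose let the fingers close. It gives the time, the measured TCP pose, the force and the opening at its end, in the units of the state.
- r.sense(): the state, without advancing time (a new reading comes with each control period).
- r.read_camera(name): name is "side" or "top" or "wrist"; returns the picture (420x560x3 uint8, blue, green, red); there is no depth.
- r.camera_model(name): a dict with "fov_y" (degrees; the focal length in pixels is half the picture's height over the tangent of half this angle, whatever the lens; pixels are square), "cx", "cy" (the principal point, pixels), "R" (3x3) and "t" (3): a world point X has camera coordinates R X + t; the wrist camera has in their place "hand_eye" (4x4, takes a point from camera to tool coordinates, whose origin is the TCP and whose axes are the flange's). Camera axes: x right, y down, z forward; pixel columns grow to the right and rows downward; lengths in mm; the calibration is good to about 2 mm. A picture is of the moment at which its call begins: read the wrist's pose just before it. camera_model takes no time and is no camera call.
- r.job_done(): hands the job in, once; it reports no verdict.
The state is a dict: "time": time; "joint_pos": joint angles; "joint_velocities": joint speeds; "tau": joint torques, N m; "position": TCP position; "tcp_rot": TCP orientation; "contact_force": force on the tool from outside, world axes, zero at the start; "ft_torque": the same for the moment, N m; "gripper_width": finger opening in mm.
Only numpy, scipy, OpenCV 4.12 (cv2) and the standard library are available. Lean on these libraries where they do the work, as an engineer would, in place of code of your own. Each camera call takes 0.05 s, during which the arm holds its last target.

TASK

Mount the torch rest on the goldsmith's bench in the slotted steel strut: put its hammer-head foot down through the slot near the middle of the strut, press it gently down against the spring strip inside, turn it a quarter turn clockwise (seen from above) so that the head catches under both lips, and let go so that it stands locked and upright. Do not force it, and leave the brick, the bur stand and the jar where they are.

Things in the scene. Friction and masses are not known exactly. Their poses are not given: they have to be found in the camera images.
- strut: Foot of the slotted strut, fixed; origin: centre of its underside, on the bench; z up, slot along y. It carries a steel C-channel 41 mm wide and tall, 180 long, open side up: slot 22 mm wide over the whole length between two lips 6 mm thick; inside 36.6 mm wide. The channel lies on packing: its top is 49 to 73 mm above this origin, different each time and not shown by this pose: find it by touch.
- strut_low (a point): Point on the slot's centre line, mid-length, 49 mm above the foot's underside: the lips' top if there were no packing (really 0 to 24 mm higher). Inside the channel, 11 mm below the lips' top (5 mm below their underside), lies a spring strip 34 mm wide: it yields from 3 N, adds 1.2 N per mm, hard stop after 6 mm (10 N). Over 25 N on strut (lips and strip summed) is forcing it.
- strut_clamp (a point): Top of the pair of steel clamps at the strut's +y end, 83 mm from its middle, 45 mm above the bench. There is the same pair at the -y end. Each is 20 mm long, reaches 30 mm to each side of the centre line (screw heads 35 mm).
- rest: Torch rest, loose, about 160 g, standing upright; origin: centre of the foot's underside, z up. Foot: steel hammer head 33 mm long (x), 19 wide (y), 9 thick, lower edges bevelled 1.5 mm; corners +x-y and -x+y are cut so that in the channel it turns clockwise only, up to about 100 degrees. Lengthwise it fits the slot with 1.5 mm play each side. Neck 12 mm round. Total height 98 mm.
- rest_grip (a point): Centre of the rest's upright aluminium plate, 62 mm above its underside; same axes. The plate is 40 mm wide (x), 10 thick (y), z = 45 to 77 mm, with two prongs up to 98 mm (22 mm gap). Grip it across its thickness. The head is under the lips when the underside is 15 mm or more below the lips' top, the strip pressed 4 mm or more (8 N). Turned and let go, the spring holds it up against the lips.
- brick: Bystander: firebrick 75 x 110 x 35 mm on the bench; origin at the centre of its underside.
- burstand: Bystander: round stepped stand for burs, 100 mm across, about 65 mm tall with its burs; origin at the centre of its underside.
- jar: Bystander: brown glass jar 52 mm across, 70 mm tall; origin at the centre of its underside.
Not all that is in view belongs to the job. Several things look just like the rest: the one meant starts farthest to the robot's left.

How it is judged (in metres and radians):
On the way, in this order (a step that is already met when the one before it is completed fails the run):
1. the head is down in the slot lengthwise, pressing on the spring strip (angle between the x axis of rest and the y axis of strut, either way round below 0.3 rad and z of rest in the frame of strut below 0.059 m and x of rest in the frame of strut between -0.004 and 0.004 m and contact force between rest and strut above 3 N), for 0.1 s.
2. the head is turned across the slot under the lips (angle between the x axis of rest and the x axis of strut, either way round below 0.26 rad and z of rest in the frame of strut below 0.0595 m and contact force between rest and strut above 6 N), for 0.1 s.
At the end, for the whole second after the job is handed in: The rest stands let go, upright within 6 degrees and at rest, its head under the lips (underside 30 to 59.5 mm above the strut foot's origin) and across the slot within 15 degrees, held by the spring (over 6 N in all on lips and strip), within 35 mm of the middle along the strut and 5 mm across it (all of step 2 and z of rest in the frame of strut above 0.03 m and x of rest in the frame of strut between -0.005 and 0.005 m and y of rest in the frame of strut between -0.035 and 0.035 m and angle between rest's own z axis and vertical below 0.1 rad and linear speed of rest below 0.02 m/s and contact force between rest and the fingers below 0.2 N); the robot touches nothing.
It fails at once if the strut is loaded over 25 N by the torch rest (contact force between rest and strut above 25 N).
It fails at once if the robot leans on the strut (contact force between any of the fingers, the arm and strut above 20 N).
It fails at once if the brick, bur stand or jar is moved over 15 mm (distance of any of brick, burstand, jar from where it was at the start of the episode above 0.015 m).
It also fails if it takes over 58 s, if anything falls off the work surface, if the arm or the gripper's body presses on something with over 40 N, if the wrist force passes 120 N, or if a joint passes its speed limit or range.

## Working session

There is one attempt and no reset: what is moved stays moved. The work goes in short steps, Python scripts to look and compute and a tool call to move; the robot and the scene stay as the last step left them, time stands still between calls to the robot, and variables do not carry over. Pictures are saved under pics/ and viewed, and the job is handed in when it is done.

Besides the shell and the picture viewer there is one more tool, called after ">>>" as a command line: name --argument value ..., lists and objects as JSON in quotes. drive_tool: Moves the arm, as the interface text tells. Its arguments: {"type":"object","properties":{"rows":{"type":"array"},"squeeze":{"type":"number"}},"required":["rows"]}

```bash
mkdir -p pics; ls; cat > h.py <<'E'
import numpy as np, cv2, json
from workcell import r
def ray(m,u,v):
    h=420; f=h/2/np.tan(np.radians(m['fov_y'])/2)
    R=np.array(m['R']);t=np.array(m['t'])
    d=np.array([(u-m['cx'])/f,(v-m['cy'])/f,1.]); return -R.T@t, R.T@d
def onz(m,u,v,z):
    o,d=ray(m,u,v); return o+d*(z-o[2])/d[2]
def proj(m,X):
    f=210/np.tan(np.radians(m['fov_y'])/2); c=np.array(m['R'])@np.array(X)+np.array(m['t']); return c[0]/c[2]*f+m['cx'],c[1]/c[2]*f+m['cy']
E
python3 - <<'E'
from h import *
s=r.sense();print(s)
for n in['side','top','wrist']:
    m=r.camera_model(n);print(n,m)
    cv2.imwrite(f'pics/{n}0.png',r.read_camera(n))
E
```

```text
pics
{'time': 0.0, 'joint_pos': array([ 1.09688202e+00,  8.79764327e-02,  1.37229139e+00,  2.27135804e-05,
        1.68361871e+00, -1.03148911e-01]), 'joint_velocities': array([-0.00018502,  0.00051986, -0.00154582,  0.00075625,  0.00014652,
       -0.00020641]), 'tau': array([-1.10556201e-03, -3.51862586e+01, -3.13270569e+01, -4.09965733e-04,
        1.10044191e-02, -5.23482868e-06]), 'position': array([199.08287959, 512.18823862, 244.10855505]), 'tcp_rot': array([ 1.84321321e-01,  9.82865370e-01, -1.09631669e-03, -3.37175203e-04]), 'contact_force': array([-0.22947801,  0.10608813,  0.46806582]), 'ft_torque': array([-0.02124558,  0.02427138,  0.00934914]), 'gripper_width': 85.27171410610272}
side {'fov_y': 54.64738678300002, 'cx': 280.03491083899837, 'cy': 212.04187548339075, 'R': array([[ 0.73591605, -0.67697185, -0.01169117],
       [-0.49669315, -0.52804473, -0.68881397],
       [ 0.4601342 ,  0.51271618, -0.72484387]]), 't': array([-456.26103031,  348.65402793,  583.02906743])}
top {'fov_y': 42.03084082702318, 'cx': 278.7792216756756, 'cy': 206.00235097248054, 'R': array([[-0.01069245, -0.99977488, -0.01832626],
       [-0.98389464,  0.01378939, -0.17821669],
       [ 0.17842928,  0.01612554, -0.98382059]]), 't': array([-13.74138959, 592.93280827, 905.23044634])}
wrist {'fov_y': 63.92879427306086, 'cx': 280.4537834537521, 'cy': 209.8831505291623, 'hand_eye': array([[ 5.41355412e-04, -9.52718638e-01, -3.03853426e-01,
         7.74784007e+01],
       [ 9.99999823e-01,  5.90859766e-04, -7.09809199e-05,
        -1.01821968e-01],
       [ 2.47159609e-04, -3.03853334e-01,  9.52718789e-01,
        -1.28771647e+02],
       [ 0.00000000e+00,  0.00000000e+00,  0.00000000e+00,
         1.00000000e+00]])}
```

View pics/side0.png

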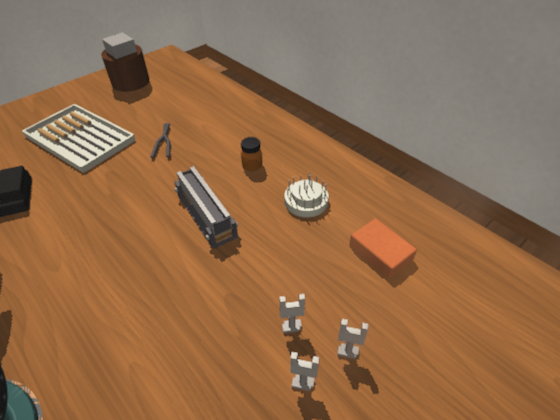

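View pics/top0.png

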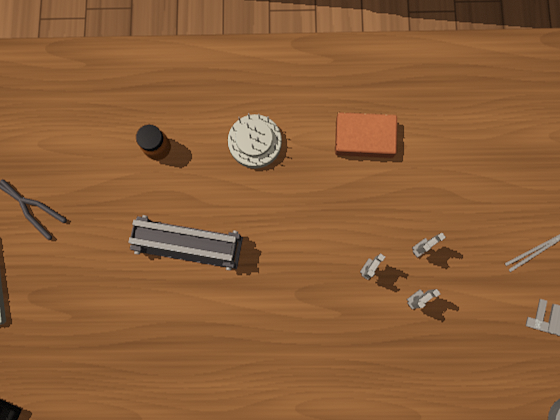

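View pics/wrist0.png

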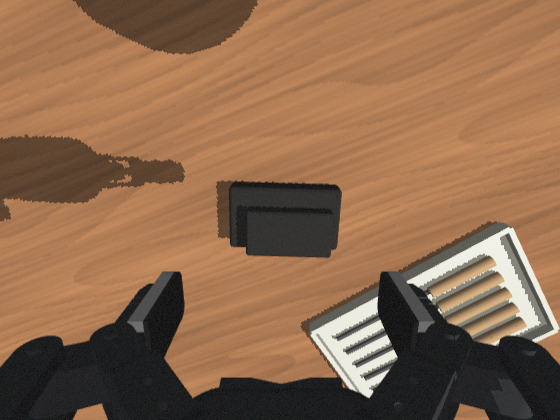

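The candidates are three rests around (372,267), (428,245) and (423,299) in the top view. The leftmost (+y) is at (372,267). The strut is at about (185,243). I'll zoom in on both.

```bash
python3 - <<'E'
from h import *
t=cv2.imread('pics/top0.png');s=cv2.imread('pics/side0.png')
c1=cv2.resize(t[225:320,340:460],None,fx=6,fy=6,interpolation=cv2.INTER_CUBIC)
c2=cv2.resize(t[205:280,120:250],None,fx=6,fy=6,interpolation=cv2.INTER_CUBIC)
c3=cv2.resize(s[280:400,260:380],None,fx=5,fy=5,interpolation=cv2.INTER_CUBIC)
c4=cv2.resize(s[160:250,165:245],None,fx=6,fy=6,interpolation=cv2.INTER_CUBIC)
for i,c in enumerate([c1,c2,c3,c4]): cv2.imwrite(f'pics/c{i}.png',c)
mt=r.camera_model('top');ms=r.camera_model('side')
for p in[(372,265),(428,245),(423,298)]:
    X=onz(mt,*p,50);print(X,proj(ms,X))
for p in[(133,232),(238,250),(185,243)]:
    X=onz(mt,*p,60);print(X,proj(ms,X))
E
```

```text
[ 487.91961964 -180.2533898    50.        ] (np.float64(294.553060994745), np.float64(312.0568937458713))
[ 521.19440247 -278.14006176   50.        ] (np.float64(352.61796826999944), np.float64(339.6651313588379))
[ 431.0211151  -264.34667371   50.        ] (np.float64(306.24268663154146), np.float64(371.8788468854608))
[549.20209891 232.14249788  60.        ] (np.float64(186.39053169665604), np.float64(172.77259370660875))
[515.64995887  49.70800569  60.        ] (np.float64(223.73034907033315), np.float64(224.6856856177992))
[528.89094578 141.29015948  60.        ] (np.float64(202.39130647458973), np.float64(197.796034441049))
```

View pics/c0.png

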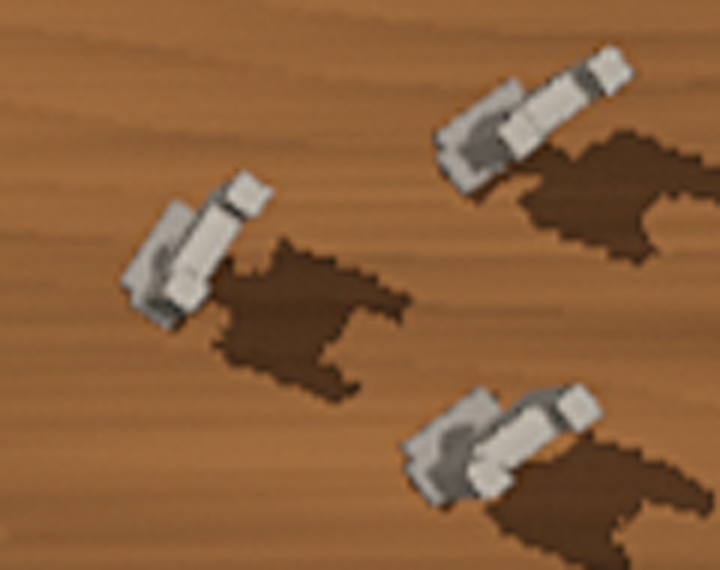

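View pics/c1.png

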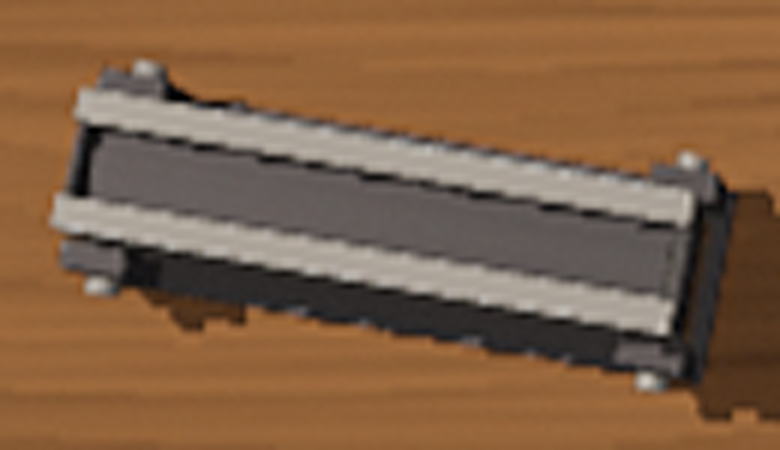

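View pics/c2.png

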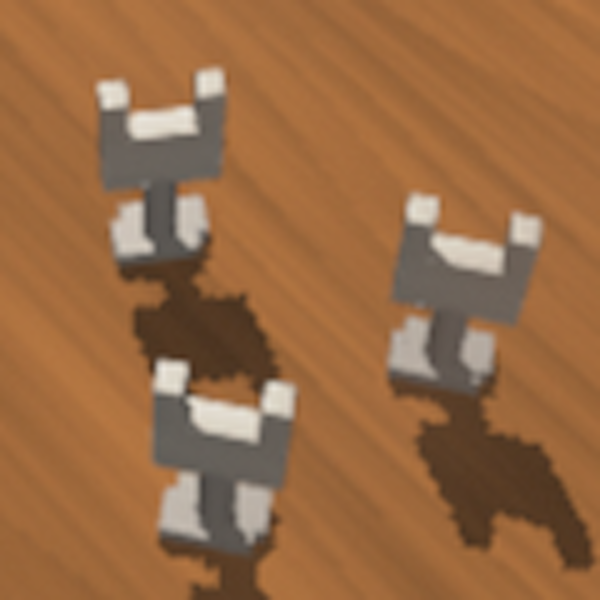

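View pics/c3.png

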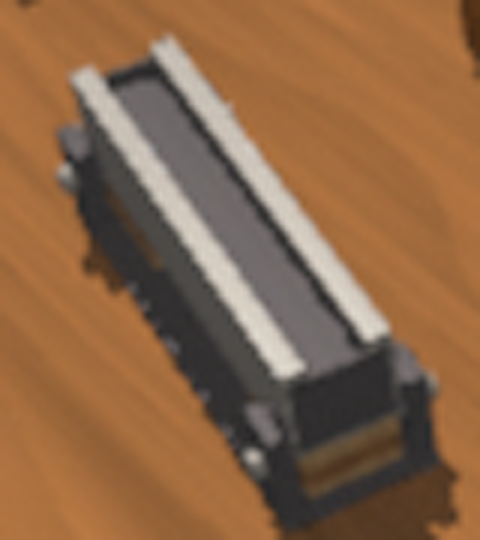

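```bash
cat >> h.py <<'E'
def tri(p,q):
    mt=r.camera_model('top');ms=r.camera_model('side')
    o1,d1=ray(mt,*p);o2,d2=ray(ms,*q)
    A=np.stack([d1,-d2],1);k=np.linalg.lstsq(A,o2-o1,rcond=None)[0]
    a=o1+d1*k[0];b=o2+d2*k[1];return (a+b)/2,np.linalg.norm(a-b)
E
python3 - <<'E'
from h import *
f=lambda p,o,k:(p[0]/k+o[0]-.4,p[1]/k+o[1]-.4)
T=lambda *p:f(p,(340,225),6)
S=lambda *p:f(p,(260,280),5)
mt=r.camera_model('top');ms=r.camera_model('side')
a=onz(mt,*T(250,195),98);b=onz(mt,*T(187,292),98)
a2=onz(ms,*S(210,82),98);b2=onz(ms,*S(113,97),98)
print(a,b,(a+b)/2,np.linalg.norm(a-b),np.degrees(np.arctan2(*(a-b)[1::-1])))
print(a2,b2,(a2+b2)/2,np.degrees(np.arctan2(*(a2-b2)[1::-1])))
# strut lip ends
T=lambda *p:f(p,(120,205),6);S=lambda *p:f(p,(165,160),6)
for p,q in[((62,213),(90,75)),((85,105),(165,45)),((692,205),(375,332)),((673,316),(287,368))]:
    print(tri(T(*p),S(*q)))
for n,c in (('brick',(366,133)),('bur',(255,138)),('jar',(150,138))): print(n,onz(mt,*c,45))
E
```

```text
[ 497.25945925 -188.60658114   98.        ] [ 471.17190092 -170.40747984   98.        ] [ 484.21568009 -179.50703049   98.        ] 31.80830061564834 -34.900248970435065
[ 496.34476285 -186.6307211    98.        ] [ 470.13960257 -169.63745461   98.        ] [ 483.24218271 -178.13408786   98.        ] -32.96220834289284
(array([534.27349257, 234.01462826,  69.59044554]), np.float64(0.6362325140824274))
(array([564.7004974, 228.8391801,  69.6841634]), np.float64(0.7750419983065336))
(array([531.8437519 ,  54.62031384,  73.15944653]), np.float64(3.7654674604579195))
(array([500.24251486,  59.62032791,  75.35013563]), np.float64(3.830297655619649))
brick [ 726.01845061 -179.95209916   45.        ]
bur [719.92232344  20.79652631  45.        ]
jar [723.05915588 211.78075539  45.        ]
```

>>> drive_tool --rows '[{"x": -30, "y": -32, "z": 4, "az": 5, "fingers": 60}, {"x": -75, "y": -78, "z": 10, "az": 12.8, "fingers": 50}, {"x": -120, "y": -124, "z": 18, "az": 12.8, "fingers": 50}, {"x": -163, "y": -170, "z": 25, "az": 12.8, "fingers": 50}, {"x": -206, "y": -216, "z": 30, "az": 12.8, "fingers": 50}, {"x": -249, "y": -261, "z": 35, "az": 12.8, "fingers": 50}, {"x": -292, "y": -306, "z": 40, "az": 12.8, "fingers": 50}, {"x": -335, "y": -351, "z": 45, "az": 12.8, "fingers": 50}]'

```text
invalid input
```

```bash
cat >> h.py <<'E'
from scipy.spatial.transform import Rotation as Ro
def rel(target,yaw_y=None):
    s=r.sense();R=Ro.from_quat(s['tcp_rot']).as_matrix()
    print('t',s['time'],'pos',s['position'].round(1),'tooly',np.degrees(np.arctan2(R[1,1],R[0,1])).round(2),'tilt',R[:,2].round(4),'q',s['joint_pos'].round(2),'F',s['contact_force'].round(1),'w',round(s['gripper_width'],1))
    out=R.T@(np.array(target)-s['position'])
    if yaw_y is not None:
        c=np.cos(np.radians(yaw_y));n=np.sin(np.radians(yaw_y))
        D=np.array([[n,c,0],[-c,n,0],[0,0,-1.]])
        out=(out,np.degrees(Ro.from_matrix(R.T@D).as_rotvec()))
    print(out)
def wcam():
    s=r.sense();R=Ro.from_quat(s['tcp_rot']).as_matrix();m=r.camera_model('wrist');H=np.array(m['hand_eye'])
    T=np.eye(4);T[:3,:3]=R;T[:3,3]=s['position'];C=np.linalg.inv(T@H)
    return dict(fov_y=m['fov_y'],cx=m['cx'],cy=m['cy'],R=C[:3,:3],t=C[:3,3])
E
python3 -c "
from h import *
rel([484,-179,190],56)"
```

```text
t 0.15 pos [199.1 512.3 244.4] tooly 68.75 tilt [-8.0e-04 -1.6e-03 -1.0e+00] q [ 1.1   0.09  1.37  0.    1.68 -0.1 ] F [ 0.7  0.3 -0.5] w 85.3Traceback (most recent call last):
  File "<string>", line 3, in <module>
    rel([484,-179,190],56)
    ~~~^^^^^^^^^^^^^^^^^^^
  File "h.py", line 24, in rel
    out=(out,np.degrees(Ro.from_matrix(R.T@D).as_rotvec()))
                        ~~~~~~~~~~~~~~^^^^^^^
  File "scipy/spatial/transform/_rotation.pyx", line 1143, in scipy.spatial.transform._rotation.Rotation.from_matrix
ValueError: Non-positive determinant (left-handed or null coordinate frame) in rotation matrix 0: [[-9.75329157e-01 -2.20755521e-01 -1.90039817e-04]
 [-2.20755502e-01  9.75327525e-01  1.79647838e-03]
 [ 2.11231456e-04 -1.79411008e-03  9.99998368e-01]].
```

```bash
sed -i 's/D=np.array.*/D=np.array([[-n,c,0],[c,n,0],[0,0,-1.]])/' h.py
python3 -c "
from h import *
rel([484,-179,190],56)"
```

```text
t 0.15 pos [199.1 512.3 244.4] tooly 68.75 tilt [-8.0e-04 -1.6e-03 -1.0e+00] q [ 1.1   0.09  1.37  0.    1.68 -0.1 ] F [ 0.7  0.3 -0.5] w 85.3
(array([-516.02188098, -540.97049514,   55.23689473]), array([-1.03717180e-01,  6.12138385e-04,  1.27534188e+01]))
```

>>> drive_tool --rows '[{"fingers": 60, "x": -30, "y": -32, "z": 4, "ax": 0, "ay": 0, "az": 5}, {"fingers": 50, "x": -75, "y": -78, "z": 10, "ax": 0, "ay": 0, "az": 12.8}]'

```text
time: 0.4
position: [240.2, 414.2, 234.9]
tcp_rot: [0.293, 0.956, -0.0, 0.0]
contact_force: [-0.0, 0.5, -0.3]
gripper_width: 51.7
```

>>> drive_tool --rows '[{"fingers": 50, "x": -50, "y": -33, "z": 5, "ax": 0, "ay": 0, "az": 0}, {"fingers": 50, "x": -100, "y": -66, "z": 10, "ax": 0, "ay": 0, "az": 0}, {"fingers": 50, "x": -150, "y": -100, "z": 15, "ax": 0, "ay": 0, "az": 0}, {"fingers": 50, "x": -200, "y": -133, "z": 20, "ax": 0, "ay": 0, "az": 0}, {"fingers": 50, "x": -250, "y": -166, "z": 25, "ax": 0, "ay": 0, "az": 0}, {"fingers": 50, "x": -300, "y": -200, "z": 30, "ax": 0, "ay": 0, "az": 0}, {"fingers": 50, "x": -350, "y": -233, "z": 35, "ax": 0, "ay": 0, "az": 0}, {"fingers": 50, "x": -400, "y": -266, "z": 40, "ax": 0, "ay": 0, "az": 0}]'

```text
time: 1.4
position: [422.9, -31.6, 195.3]
tcp_rot: [0.293, 0.956, 0.0, 0.0]
contact_force: [1.1, 0.0, 0.0]
gripper_width: 49.8
```

```bash
python3 -c "
from h import *
rel([484,-179,190],56)"
```

```text
t 1.4 pos [422.9 -31.6 195.3] tooly 55.93 tilt [ 6.e-04  4.e-04 -1.e+00] q [-0.21 -0.18  1.73  0.    1.6  -1.18] F [1.1 0.  0. ] w 49.8
(array([-133.22254904,  -87.88570804,    5.26518573]), array([ 0.03832876,  0.01606414, -0.07181916]))
```

>>> drive_tool --rows '[{"fingers": 50, "x": -45, "y": -30, "z": 2, "ax": 0, "ay": 0, "az": 0}, {"fingers": 50, "x": -90, "y": -60, "z": 4, "ax": 0, "ay": 0, "az": 0}, {"fingers": 50, "x": -133, "y": -88, "z": 5, "ax": 0, "ay": 0, "az": 0}, {"fingers": 50, "x": -133, "y": -88, "z": 5, "ax": 0, "ay": 0, "az": 0}, {"fingers": 50, "x": -133, "y": -88, "z": 5, "ax": 0, "ay": 0, "az": 0}]'

```text
time: 2.02
position: [483.1, -176.5, 189.9]
tcp_rot: [0.293, 0.956, 0.0, -0.001]
contact_force: [0.2, -0.3, 0.7]
gripper_width: 49.9
```

```bash
python3 -c "
from h import *
rel([484,-179,190],56)
m=wcam();cv2.imwrite('pics/w1.png',r.read_camera('wrist'))
import pickle;pickle.dump(m,open('w1.pkl','wb'))"
```

```text
t 2.025 pos [ 483.1 -176.5  189.9] tooly 55.94 tilt [-0.0013  0.0013 -1.    ] q [-0.46  0.03  1.54  0.    1.57 -1.44] F [ 0.2 -0.3  0.7] w 49.9
(array([-2.09252297, -1.56023753, -0.08857018]), array([ 0.02299173, -0.10357211, -0.0613524 ]))
```

View pics/w1.png

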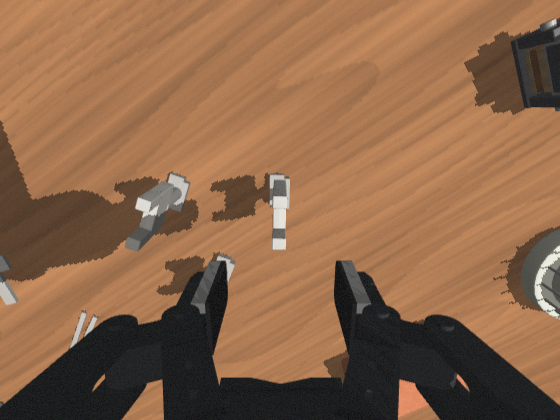

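```bash
python3 - <<'E'
from h import *
import pickle
m=pickle.load(open('w1.pkl','rb'));im=cv2.imread('pics/w1.png')
cv2.imwrite('pics/w1c.png',cv2.resize(im[160:260,235:335],None,fx=6,fy=6,interpolation=cv2.INTER_CUBIC))
E
```

```text
(no output)
```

View pics/w1c.png

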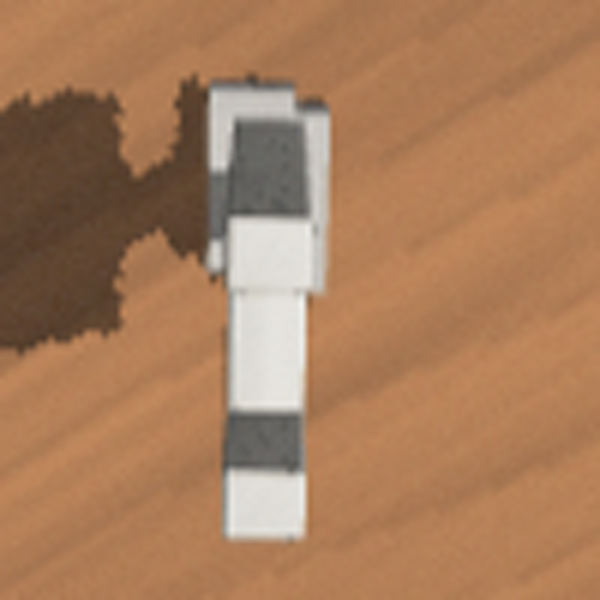

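```bash
python3 - <<'E'
from h import *
import pickle
m=pickle.load(open('w1.pkl','rb'))
P=lambda u,v,z:onz(m,u/6+235-.4,v/6+160-.4,z)
a=P(270,215,98);b=P(263.5,538,98);d=b-a
print(a,b,(a+b)/2,np.linalg.norm(d),np.degrees(np.arctan2(d[1],d[0])))
l=[P(229,215,98),P(224,538,98)];r_=[P(311,215,98),P(303,538,98)]
print(np.linalg.norm(l[0]-r_[0]),np.linalg.norm(l[1]-r_[1]))
for q in(l,r_):
    d=q[1]-q[0];print(np.degrees(np.arctan2(d[1],d[0])))
rel([0,0,0])
E
```

```text
[ 468.29043576 -167.21515661   98.        ] [ 500.84828817 -190.17212523   98.        ] [ 484.56936197 -178.69364092   98.        ] 39.837622448573406 -35.18816551645518
9.281254634286146 9.41256613968152
-35.28257578153462
-35.09374820609932
t 2.075 pos [ 483.2 -176.   190.3] tooly 56.0 tilt [-7.e-04  1.e-03 -1.e+00] q [-0.46  0.03  1.54  0.    1.57 -1.44] F [-0.   0.5  0.2] w 49.6
[ 498.75803287 -124.3607657   190.75328188]
```

>>> drive_tool --rows '[{"fingers": 50, "x": -2.6, "y": -1.3, "z": 40, "ax": 0, "ay": 0, "az": 1.1}, {"fingers": 50, "x": -2.6, "y": -1.3, "z": 80, "ax": 0, "ay": 0, "az": 1.1}, {"fingers": 50, "x": -2.6, "y": -1.3, "z": 105, "ax": 0, "ay": 0, "az": 1.1}, {"fingers": 50, "x": -2.6, "y": -1.3, "z": 122, "ax": 0, "ay": 0, "az": 1.1}, {"fingers": 50, "x": -2.6, "y": -1.3, "z": 130, "ax": 0, "ay": 0, "az": 1.1}, {"fingers": 50, "x": -2.6, "y": -1.3, "z": 130, "ax": 0, "ay": 0, "az": 1.1}]'

```text
time: 2.82
position: [485.2, -179.2, 60.8]
tcp_rot: [0.302, 0.953, 0.0, 0.0]
contact_force: [0.3, -0.3, -0.5]
gripper_width: 50.0
```

```bash
python3 -c "
from h import *
rel([484.6,-178.7,60],54.8)
cv2.imwrite('pics/w2.png',r.read_camera('wrist'))"
```

```text
t 2.825 pos [ 485.2 -179.2   60.8] tooly 54.89 tilt [ 4.e-04 -1.e-04 -1.e+00] q [-0.46  0.13  1.7   0.    1.31 -1.42] F [ 0.3 -0.3 -0.5] w 50.0
(array([0.76261043, 0.11050809, 0.78675419]), array([0.00864276, 0.0189398 , 0.08941707]))
```

View pics/w2.png

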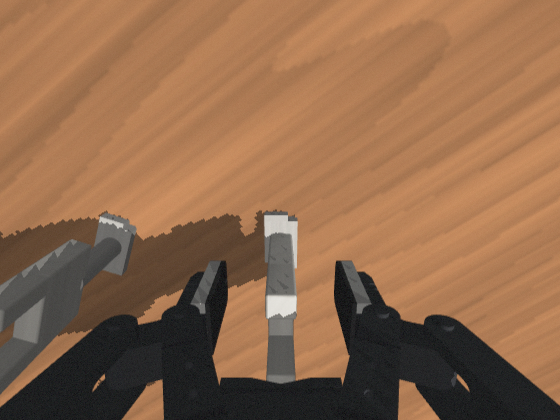

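The plate (column ~281) is centred between the pads (columns 225 and 337). I'll close the fingers and lift.

>>> drive_tool --rows '[{"fingers": 25, "x": 0, "y": 0, "z": 0, "ax": 0, "ay": 0, "az": 0}, {"fingers": 5, "x": 0, "y": 0, "z": 0, "ax": 0, "ay": 0, "az": 0}, {"fingers": 5, "x": 0, "y": 0, "z": 0, "ax": 0, "ay": 0, "az": 0}, {"fingers": 5, "x": 0, "y": 0, "z": 0, "ax": 0, "ay": 0, "az": 0}, {"fingers": 5, "x": 0, "y": 0, "z": 0, "ax": 0, "ay": 0, "az": 0}]' --squeeze 60

```text
time: 3.5
position: [485.7, -179.8, 61.4]
tcp_rot: [0.302, 0.953, -0.0, 0.001]
contact_force: [0.9, 0.2, 5.2]
gripper_width: 8.9
```

>>> drive_tool --rows '[{"fingers": 5, "x": 0, "y": 0, "z": -10, "ax": 0, "ay": 0, "az": 0}, {"fingers": 5, "x": 0, "y": 0, "z": -40, "ax": 0, "ay": 0, "az": 0}, {"fingers": 5, "x": 0, "y": 0, "z": -80, "ax": 0, "ay": 0, "az": 0}, {"fingers": 5, "x": 0, "y": 0, "z": -115, "ax": 0, "ay": 0, "az": 0}, {"fingers": 5, "x": 0, "y": 0, "z": -130, "ax": 0, "ay": 0, "az": 0}, {"fingers": 5, "x": 0, "y": 0, "z": -130, "ax": 0, "ay": 0, "az": 0}]'

```text
time: 4.25
position: [485.1, -179.7, 190.9]
tcp_rot: [0.302, 0.953, -0.0, 0.0]
contact_force: [1.0, -0.0, -1.9]
gripper_width: 9.1
```

```bash
python3 -c "
from h import *
rel([525,60,190],-10.9)
cv2.imwrite('pics/w3.png',r.read_camera('wrist'))"
```

```text
t 4.25 pos [ 485.1 -179.7  190.9] tooly 54.85 tilt [ 9.e-04 -5.e-04 -1.e+00] q [-0.46  0.03  1.54 -0.    1.57 -1.42] F [ 1.  -0.  -1.9] w 9.1
(array([105.38852765, 218.92055092,   0.78017353]), array([3.92942226e-02, 4.74340028e-02, 6.57531247e+01]))
```

View pics/w3.png

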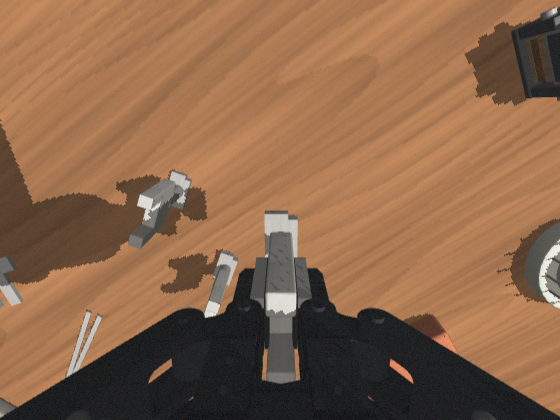

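>>> drive_tool --rows '[{"fingers": 5, "x": 12, "y": 24, "z": -2, "ax": 0, "ay": 0, "az": 6}, {"fingers": 5, "x": 33, "y": 65, "z": -4, "ax": 0, "ay": 0, "az": 15}, {"fingers": 5, "x": 55, "y": 109, "z": -6, "ax": 0, "ay": 0, "az": 25}, {"fingers": 5, "x": 77, "y": 153, "z": -8, "ax": 0, "ay": 0, "az": 35}, {"fingers": 5, "x": 99, "y": 197, "z": -10, "ax": 0, "ay": 0, "az": 45}, {"fingers": 5, "x": 121, "y": 240, "z": -10, "ax": 0, "ay": 0, "az": 55}, {"fingers": 5, "x": 138, "y": 273, "z": -10, "ax": 0, "ay": 0, "az": 62}, {"fingers": 5, "x": 148, "y": 292, "z": -10, "ax": 0, "ay": 0, "az": 65.8}]'

```text
time: 5.3
position: [530.8, 146.2, 197.4]
tcp_rot: [0.771, 0.636, -0.002, -0.001]
contact_force: [0.5, 0.3, -1.5]
gripper_width: 8.8
```

>>> drive_tool --rows '[{"fingers": 5, "x": 0, "y": 0, "z": 0, "ax": 0, "ay": 0, "az": 0}, {"fingers": 5, "x": 0, "y": 0, "z": 0, "ax": 0, "ay": 0, "az": 0}]'

```text
time: 5.55
position: [531.4, 143.7, 198.8]
tcp_rot: [0.771, 0.637, -0.002, -0.001]
contact_force: [-0.6, -0.1, -0.9]
gripper_width: 9.1
```

```bash
python3 -c "
from h import *
import pickle
rel([533,144,200],-10.9)
m=wcam();cv2.imwrite('pics/w4.png',r.read_camera('wrist'));pickle.dump(m,open('w4.pkl','wb'))"
```

```text
t 5.55 pos [531.4 143.7 198.8] tooly -10.92 tilt [-0.0031 -0.0012 -1.    ] q [ 0.16  0.1   1.44 -0.    1.6   0.35] F [-0.6 -0.1 -0.9] w 9.1
(array([ 0.6307862 ,  1.53991325, -1.24719093]), array([-0.16234461,  0.1008038 , -0.02365982]))
```

View pics/w4.png

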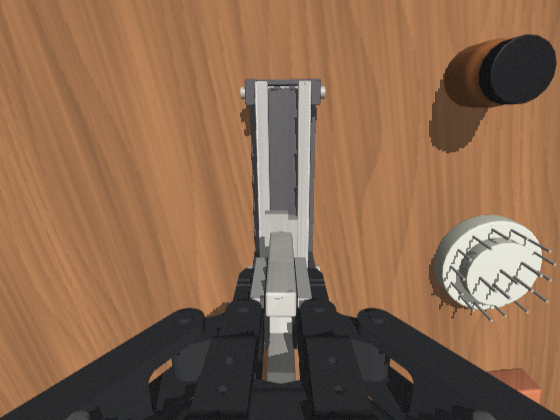

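```bash
python3 - <<'E'
from h import *
im=cv2.imread('pics/w4.png')
cv2.imwrite('pics/w4c.png',cv2.resize(im[70:330,225:335],None,fx=5,fy=5,interpolation=cv2.INTER_CUBIC)[:800])
g=im.astype(int)
for v in(100,120,140,160,180,200,220): print(v,[int(x) for x in g[v,245:322].mean(1)])
E
```

```text
100 [88, 99, 105, 101, 104, 100, 102, 102, 101, 106, 175, 220, 189, 190, 192, 190, 189, 191, 194, 189, 189, 192, 166, 89, 102, 102, 104, 105, 106, 107, 106, 101, 106, 103, 102, 102, 102, 102, 102, 101, 102, 106, 99, 102, 100, 99, 102, 101, 104, 104, 102, 60, 63, 129, 191, 192, 191, 190, 191, 191, 187, 193, 192, 190, 215, 175, 85, 104, 103, 104, 102, 102, 100, 100, 101, 96, 123]
120 [66, 70, 71, 66, 64, 52, 57, 57, 55, 57, 81, 198, 208, 189, 187, 185, 192, 187, 192, 191, 190, 189, 174, 81, 103, 101, 102, 103, 105, 103, 101, 105, 106, 103, 104, 104, 102, 102, 101, 102, 103, 104, 101, 99, 100, 97, 98, 102, 100, 99, 59, 56, 65, 148, 192, 186, 188, 189, 189, 189, 189, 194, 191, 192, 225, 159, 58, 102, 103, 103, 82, 104, 123, 126, 124, 123, 123]
140 [133, 126, 125, 121, 120, 119, 69, 55, 55, 57, 64, 132, 199, 187, 184, 184, 187, 187, 188, 191, 192, 189, 185, 138, 101, 101, 102, 107, 103, 103, 105, 100, 101, 102, 100, 103, 99, 101, 99, 99, 99, 101, 99, 96, 99, 97, 98, 100, 101, 102, 98, 57, 61, 152, 190, 190, 187, 185, 189, 188, 188, 189, 189, 189, 194, 104, 104, 101, 104, 101, 124, 122, 12
[... 788 characters left out ...]
6, 127, 94, 54, 56, 56, 70, 182, 196, 188, 183, 185, 190, 193, 188, 192, 193, 189, 164, 86, 99, 96, 99, 100, 98, 98, 98, 98, 98, 99, 98, 97, 94, 97, 97, 98, 96, 95, 95, 96, 99, 97, 97, 96, 55, 57, 86, 177, 188, 187, 180, 188, 192, 190, 187, 191, 200, 200, 100, 105, 104, 102, 93, 124, 124, 122, 122, 122, 121, 121, 118]
220 [118, 124, 127, 130, 126, 123, 119, 116, 114, 58, 53, 53, 57, 83, 186, 190, 188, 180, 186, 189, 184, 186, 185, 187, 188, 185, 184, 183, 183, 183, 184, 182, 184, 183, 182, 182, 183, 182, 184, 186, 185, 185, 182, 177, 173, 173, 178, 176, 177, 177, 176, 173, 162, 184, 187, 188, 182, 191, 193, 190, 192, 192, 200, 207, 98, 102, 99, 99, 92, 122, 123, 125, 128, 128, 120, 121, 120]
```

```bash
python3 - <<'E'
import cv2
im=cv2.imread('pics/w4.png')
cv2.imwrite('pics/w4d.png',cv2.resize(im[190:330,225:335],None,fx=4,fy=4,interpolation=cv2.INTER_CUBIC))
E
```

```text
(no output)
```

View pics/w4d.png

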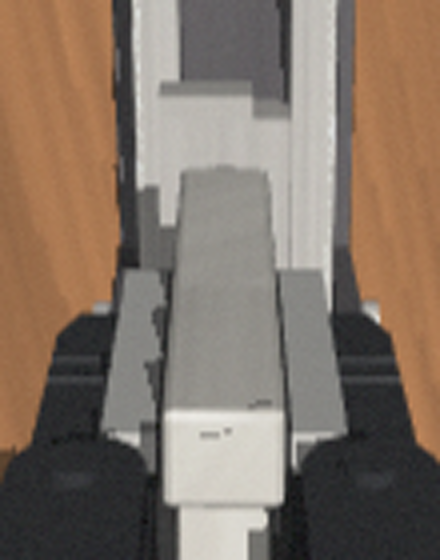

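```bash
python3 - <<'E'
from h import *
import pickle
m=pickle.load(open('w4.pkl','rb'));im=cv2.imread('pics/w4.png');g=im.mean(2)
def cross(row,a,b,lev):
    for u in range(a,b):
        if (row[u]-lev)*(row[u+1]-lev)<0: return u+(lev-row[u])/(row[u+1]-row[u])
E={k:[] for k in('lo','li','ri','ro')}
for v in range(100,208,3):
    w=g[v-1:v+2].mean(0)
    for k,(a,b) in dict(lo=(252,262),li=(264,274),ri=(294,302),ro=(307,315)).items():
        u=cross(w,a,b,145)
        if u: E[k].append((u,v))
L={}
for z in(66,70,73):
  for k in E:
    X=np.array([onz(m,u,v,z)[:2] for u,v in E[k]])
    c=X.mean(0);_,_,V=np.linalg.svd(X-c);d=V[0]*np.sign(V[0][1]);res=(X-c)@[d[1],-d[0]]
    L[k]=(c,d);print(z,k,len(X),np.degrees(np.arctan2(d[1],d[0])).round(2),'x at y=144',(c[0]+d[0]/d[1]*(144-c[1])).round(2),np.std(res).round(2))
# foot edges in image rows 213..225
for v in (216,222,228): print(v,[int(x) for x in g[v,255:305]])
E
```

```text
66 lo 36 79.56 x at y=144 512.82 0.1
66 li 36 79.61 x at y=144 522.01 0.11
66 ri 36 79.78 x at y=144 545.53 0.04
66 ro 36 79.6 x at y=144 554.53 0.11
70 lo 36 79.56 x at y=144 513.13 0.1
70 li 36 79.61 x at y=144 522.17 0.1
70 ri 36 79.78 x at y=144 545.34 0.04
70 ro 36 79.6 x at y=144 554.2 0.11
73 lo 36 79.56 x at y=144 513.35 0.09
73 li 36 79.61 x at y=144 522.3 0.1
73 ri 36 79.78 x at y=144 545.19 0.04
73 ro 36 79.6 x at y=144 553.95 0.11
216 [54, 56, 55, 88, 209, 200, 186, 182, 190, 187, 182, 185, 183, 182, 183, 182, 183, 182, 183, 183, 183, 182, 182, 182, 183, 180, 181, 181, 182, 185, 181, 182, 182, 138, 127, 128, 128, 127, 128, 128, 124, 116, 117, 182, 188, 186, 182, 188, 193, 190]
222 [55, 55, 54, 72, 196, 191, 188, 185, 190, 187, 185, 184, 187, 185, 189, 187, 184, 184, 184, 183, 183, 183, 183, 184, 183, 182, 183, 183, 184, 188, 187, 185, 183, 183, 184, 184, 186, 187, 188, 190, 187, 183, 174, 186, 190, 188, 181, 190, 194, 189]
228 [54, 55, 51, 65, 174, 193, 189, 184, 188, 188, 186, 185, 187, 188, 189, 186, 185, 183, 183, 181, 183, 181, 182, 186, 182, 179, 181, 183, 186, 188, 188, 185, 183, 182, 182, 185, 186, 187, 188, 187, 185, 183, 173, 187, 191, 186, 182, 191, 194, 190]
```

>>> drive_tool --rows '[{"fingers": 5, "x": 0.5, "y": 1, "z": 15, "ax": 0, "ay": 0, "az": -0.5}, {"fingers": 5, "x": 0.5, "y": 1.8, "z": 35, "ax": 0, "ay": 0, "az": -0.5}, {"fingers": 5, "x": 0.5, "y": 1.8, "z": 50, "ax": 0, "ay": 0, "az": -0.5}, {"fingers": 5, "x": 0.5, "y": 1.8, "z": 55, "ax": 0, "ay": 0, "az": -0.5}, {"fingers": 5, "x": 0.5, "y": 1.8, "z": 55, "ax": 0, "ay": 0, "az": -0.5}, {"fingers": 5, "x": 0.5, "y": 1.8, "z": 55, "ax": 0, "ay": 0, "az": -0.5}]'

```text
time: 6.35
position: [534.5, 144.6, 146.4]
tcp_rot: [0.769, 0.64, 0.001, 0.0]
contact_force: [0.1, -0.2, -1.5]
gripper_width: 9.3
```

```bash
python3 -c "
from h import *
import pickle
rel([533,144,134],-10.4)
m=wcam();im=r.read_camera('wrist');cv2.imwrite('pics/w5.png',im);pickle.dump(m,open('w5.pkl','wb'))
t=r.read_camera('top');s=r.read_camera('side')
cv2.imwrite('pics/t5c.png',cv2.resize(t[190:290,115:255],None,fx=5,fy=5,interpolation=cv2.INTER_CUBIC))
cv2.imwrite('pics/s5c.png',cv2.resize(s[130:250,150:270],None,fx=5,fy=5,interpolation=cv2.INTER_CUBIC))
cv2.imwrite('pics/w5c.png',cv2.resize(im[130:280,220:340],None,fx=5,fy=4,interpolation=cv2.INTER_CUBIC))
"
```

```text
t 6.35 pos [534.5 144.6 146.4] tooly -10.44 tilt [ 1.7e-03  4.0e-04 -1.0e+00] q [0.16 0.13 1.52 0.   1.49 0.34] F [ 0.1 -0.2 -1.5] w 9.3
(array([-0.90747862, -1.33819812, 12.4344608 ]), array([ 0.09353541, -0.03974643, -0.04402241]))
```

View pics/w5c.png

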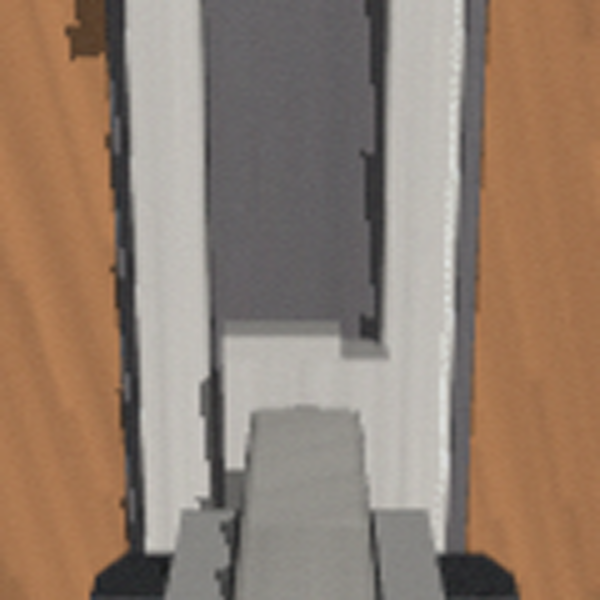

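View pics/s5c.png

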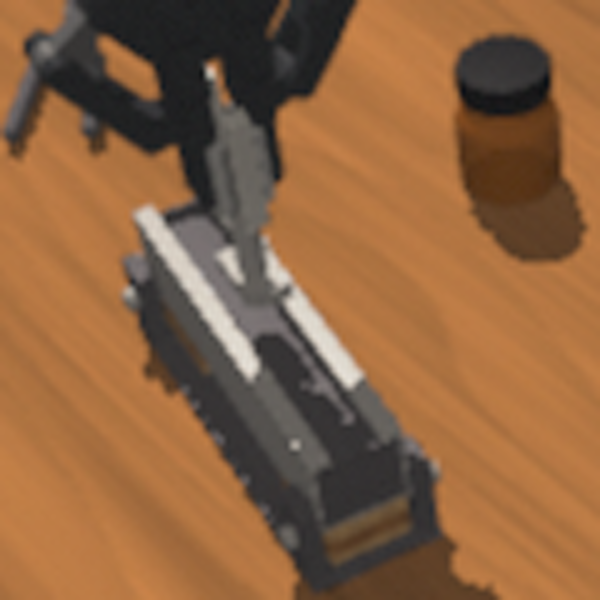

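>>> drive_tool --rows '[{"fingers": 5, "x": 0, "y": -0.9, "z": 2, "ax": 0, "ay": 0, "az": 0}, {"fingers": 5, "x": 0, "y": -0.9, "z": 5, "ax": 0, "ay": 0, "az": 0}, {"fingers": 5, "x": 0, "y": -0.9, "z": 7, "ax": 0, "ay": 0, "az": 0}, {"fingers": 5, "x": 0, "y": -0.9, "z": 7, "ax": 0, "ay": 0, "az": 0}, {"fingers": 5, "x": 0, "y": -0.9, "z": 7, "ax": 0, "ay": 0, "az": 0}]'

```text
time: 7.12
position: [533.1, 144.7, 138.5]
tcp_rot: [0.769, 0.64, 0.0, -0.0]
contact_force: [0.4, -0.3, -2.0]
gripper_width: 9.2
```

```bash
python3 -c "
from h import *
rel([533,144,134],-10.4)
im=r.read_camera('wrist');cv2.imwrite('pics/w6.png',im)
cv2.imwrite('pics/w6c.png',cv2.resize(im[130:280,220:340],None,fx=5,fy=4,interpolation=cv2.INTER_CUBIC))
rel([533,144,134],-10.4)
"
```

```text
t 7.125 pos [533.1 144.7 138.5] tooly -10.45 tilt [ 1.e-04  1.e-04 -1.e+00] q [0.16 0.14 1.53 0.   1.47 0.34] F [ 0.4 -0.3 -2. ] w 9.2
(array([-0.74773066,  0.06162712,  4.53652854]), array([ 0.0024505 , -0.00538848, -0.04580103]))
t 7.175 pos [533.1 144.7 138.6] tooly -10.45 tilt [ 2.e-04  1.e-04 -1.e+00] q [0.16 0.14 1.53 0.   1.47 0.34] F [ 0.2 -0.5 -1.5] w 8.9
(array([-0.73596453,  0.00889143,  4.6015003 ]), array([ 0.01095694, -0.00655369, -0.04595598]))
```

View pics/w6c.png

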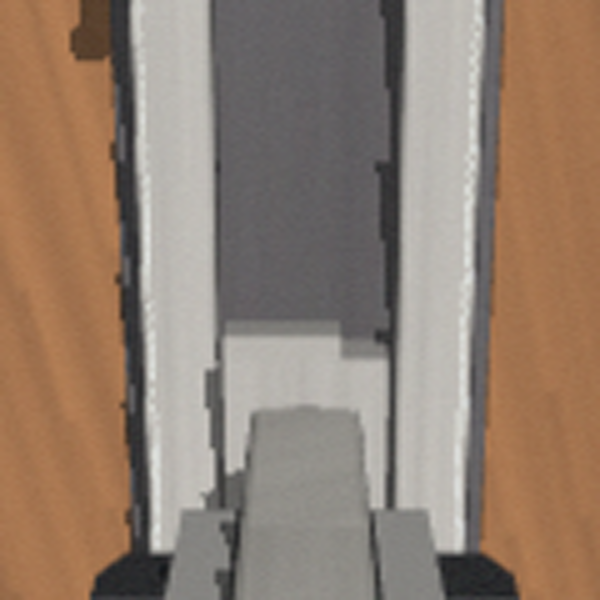

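The foot (224–388) is now centred in the slot (218–395), so I'll lower it in small steps and watch the force.

>>> drive_tool --rows '[{"fingers": 5, "x": 0, "y": 0, "z": 1.5, "ax": 0, "ay": 0, "az": 0}, {"fingers": 5, "x": 0, "y": 0, "z": 3, "ax": 0, "ay": 0, "az": 0}, {"fingers": 5, "x": 0, "y": 0, "z": 3, "ax": 0, "ay": 0, "az": 0}]'

```text
time: 7.55
position: [532.9, 144.7, 135.3]
tcp_rot: [0.769, 0.64, -0.0, -0.0]
contact_force: [0.1, 1.1, -0.9]
gripper_width: 9.0
```

>>> drive_tool --rows '[{"fingers": 5, "x": 0, "y": 0, "z": 1, "ax": 0, "ay": 0, "az": 0}, {"fingers": 5, "x": 0, "y": 0, "z": 1.5, "ax": 0, "ay": 0, "az": 0}, {"fingers": 5, "x": 0, "y": 0, "z": 1.5, "ax": 0, "ay": 0, "az": 0}]'

```text
time: 7.92
position: [533.0, 144.7, 134.0]
tcp_rot: [0.769, 0.64, 0.0, -0.0]
contact_force: [0.6, -0.9, -2.0]
gripper_width: 9.2
```

>>> drive_tool --rows '[{"fingers": 5, "x": 0, "y": 0, "z": 1, "ax": 0, "ay": 0, "az": 0}, {"fingers": 5, "x": 0, "y": 0, "z": 1.5, "ax": 0, "ay": 0, "az": 0}, {"fingers": 5, "x": 0, "y": 0, "z": 1.5, "ax": 0, "ay": 0, "az": 0}]'

```text
time: 8.3
position: [533.0, 144.7, 132.4]
tcp_rot: [0.769, 0.64, -0.0, -0.0]
contact_force: [-1.0, 0.2, -1.5]
gripper_width: 8.8
```

Underside is now at about 71. I'll continue.

>>> drive_tool --rows '[{"fingers": 5, "x": 0, "y": 0, "z": 1, "ax": 0, "ay": 0, "az": 0}, {"fingers": 5, "x": 0, "y": 0, "z": 1.5, "ax": 0, "ay": 0, "az": 0}, {"fingers": 5, "x": 0, "y": 0, "z": 1.5, "ax": 0, "ay": 0, "az": 0}]'

```text
time: 8.68
position: [533.0, 144.7, 130.9]
tcp_rot: [0.769, 0.64, -0.0, -0.0]
contact_force: [-0.6, 0.0, -1.4]
gripper_width: 8.9
```

>>> drive_tool --rows '[{"fingers": 5, "x": 0, "y": 0, "z": 1, "ax": 0, "ay": 0, "az": 0}, {"fingers": 5, "x": 0, "y": 0, "z": 1.5, "ax": 0, "ay": 0, "az": 0}, {"fingers": 5, "x": 0, "y": 0, "z": 1.5, "ax": 0, "ay": 0, "az": 0}]'

```text
time: 9.05
position: [533.0, 144.7, 129.4]
tcp_rot: [0.769, 0.64, -0.0, -0.0]
contact_force: [-0.5, 0.1, -0.9]
gripper_width: 9.2
```

>>> drive_tool --rows '[{"fingers": 5, "x": 0, "y": 0, "z": 1, "ax": 0, "ay": 0, "az": 0}, {"fingers": 5, "x": 0, "y": 0, "z": 1.5, "ax": 0, "ay": 0, "az": 0}, {"fingers": 5, "x": 0, "y": 0, "z": 1.5, "ax": 0, "ay": 0, "az": 0}]'

```text
time: 9.43
position: [533.0, 144.7, 127.9]
tcp_rot: [0.769, 0.64, -0.0, -0.0]
contact_force: [0.2, -0.1, -1.1]
gripper_width: 8.9
```

>>> drive_tool --rows '[{"fingers": 5, "x": 0, "y": 0, "z": 1, "ax": 0, "ay": 0, "az": 0}, {"fingers": 5, "x": 0, "y": 0, "z": 1.5, "ax": 0, "ay": 0, "az": 0}, {"fingers": 5, "x": 0, "y": 0, "z": 1.5, "ax": 0, "ay": 0, "az": 0}]'

```text
time: 9.8
position: [533.0, 144.7, 126.4]
tcp_rot: [0.769, 0.64, -0.0, -0.0]
contact_force: [-0.1, -0.3, -2.0]
gripper_width: 9.0
```

>>> drive_tool --rows '[{"fingers": 5, "x": 0, "y": 0, "z": 1, "ax": 0, "ay": 0, "az": 0}, {"fingers": 5, "x": 0, "y": 0, "z": 1.5, "ax": 0, "ay": 0, "az": 0}, {"fingers": 5, "x": 0, "y": 0, "z": 1.5, "ax": 0, "ay": 0, "az": 0}]'

```text
time: 10.18
position: [533.0, 144.7, 124.9]
tcp_rot: [0.769, 0.64, -0.0, -0.0]
contact_force: [0.0, -0.5, -1.3]
gripper_width: 9.0
```

>>> drive_tool --rows '[{"fingers": 5, "x": 0, "y": 0, "z": 0.5, "ax": 0, "ay": 0, "az": 0}, {"fingers": 5, "x": 0, "y": 0, "z": 1, "ax": 0, "ay": 0, "az": 0}, {"fingers": 5, "x": 0, "y": 0, "z": 1, "ax": 0, "ay": 0, "az": 0}]'

```text
time: 10.55
position: [533.0, 144.7, 123.9]
tcp_rot: [0.769, 0.64, -0.0, -0.0]
contact_force: [-0.4, 0.4, -2.1]
gripper_width: 8.9
```

```bash
python3 -c "
from h import *
im=r.read_camera('wrist');cv2.imwrite('pics/w7.png',im)
s=r.read_camera('side')
cv2.imwrite('pics/s7c.png',cv2.resize(s[130:250,150:270],None,fx=5,fy=5,interpolation=cv2.INTER_CUBIC))
cv2.imwrite('pics/w7c.png',cv2.resize(im[130:280,220:340],None,fx=5,fy=4,interpolation=cv2.INTER_CUBIC))
rel([533,144,134],-10.4)
"
```

```text
t 10.65 pos [533.  144.8 124. ] tooly -10.45 tilt [ 0.e+00  1.e-04 -1.e+00] q [0.16 0.15 1.55 0.   1.45 0.34] F [-0.   0.5 -1.6] w 9.0
(array([-0.74682192,  0.10509234, -9.97801115]), array([-0.00067878, -0.00569975, -0.04525762]))
```

View pics/w7c.png

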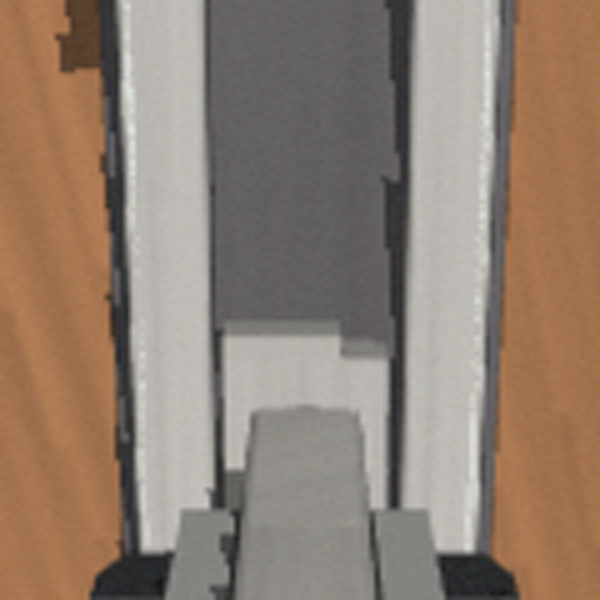

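View pics/s7c.png

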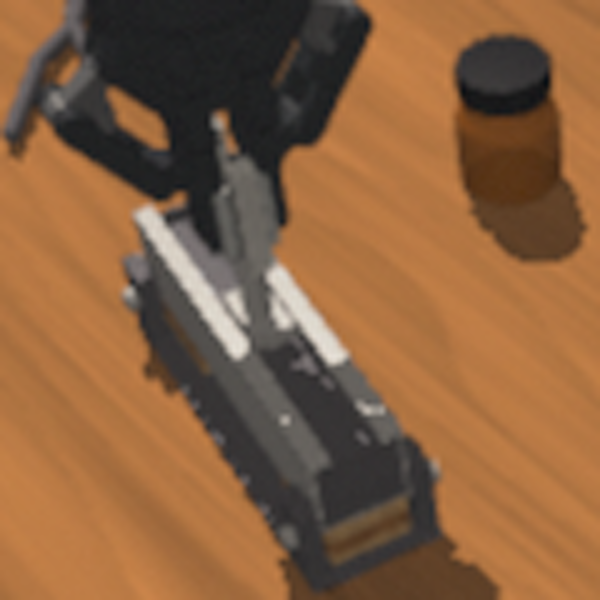

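>>> drive_tool --rows '[{"fingers": 5, "x": 0, "y": 0, "z": 0.5, "ax": 0, "ay": 0, "az": 0}, {"fingers": 5, "x": 0, "y": 0, "z": 1, "ax": 0, "ay": 0, "az": 0}, {"fingers": 5, "x": 0, "y": 0, "z": 1, "ax": 0, "ay": 0, "az": 0}]'

```text
time: 11.02
position: [533.0, 144.7, 123.0]
tcp_rot: [0.769, 0.64, -0.0, -0.0]
contact_force: [0.6, -0.0, -0.9]
gripper_width: 9.0
```

>>> drive_tool --rows '[{"fingers": 5, "x": 0, "y": 0, "z": 0.5, "ax": 0, "ay": 0, "az": 0}, {"fingers": 5, "x": 0, "y": 0, "z": 1, "ax": 0, "ay": 0, "az": 0}, {"fingers": 5, "x": 0, "y": 0, "z": 1, "ax": 0, "ay": 0, "az": 0}]'

```text
time: 11.4
position: [533.0, 144.7, 122.0]
tcp_rot: [0.769, 0.64, -0.0, -0.0]
contact_force: [0.1, 0.8, -1.9]
gripper_width: 9.0
```

>>> drive_tool --rows '[{"fingers": 5, "x": 0, "y": 0, "z": 0.5, "ax": 0, "ay": 0, "az": 0}, {"fingers": 5, "x": 0, "y": 0, "z": 1, "ax": 0, "ay": 0, "az": 0}, {"fingers": 5, "x": 0, "y": 0, "z": 1, "ax": 0, "ay": 0, "az": 0}]'

```text
time: 11.78
position: [533.0, 144.8, 121.0]
tcp_rot: [0.769, 0.64, 0.0, -0.0]
contact_force: [0.2, -0.4, -1.8]
gripper_width: 9.1
```

>>> drive_tool --rows '[{"fingers": 5, "x": 0, "y": 0, "z": 0.5, "ax": 0, "ay": 0, "az": 0}, {"fingers": 5, "x": 0, "y": 0, "z": 1, "ax": 0, "ay": 0, "az": 0}, {"fingers": 5, "x": 0, "y": 0, "z": 1, "ax": 0, "ay": 0, "az": 0}]'

```text
time: 12.15
position: [533.1, 144.8, 120.3]
tcp_rot: [0.769, 0.64, 0.0, 0.0]
contact_force: [-0.6, 0.0, -1.0]
gripper_width: 9.3
```

>>> drive_tool --rows '[{"fingers": 5, "x": 0, "y": 0, "z": 0.5, "ax": 0, "ay": 0, "az": 0}, {"fingers": 5, "x": 0, "y": 0, "z": 1, "ax": 0, "ay": 0, "az": 0}, {"fingers": 5, "x": 0, "y": 0, "z": 1, "ax": 0, "ay": 0, "az": 0}]'

```text
time: 12.52
position: [533.1, 144.8, 119.4]
tcp_rot: [0.769, 0.64, 0.0, 0.0]
contact_force: [-1.6, -0.0, 2.1]
gripper_width: 9.4
```

>>> drive_tool --rows '[{"fingers": 5, "x": 0, "y": 0, "z": 0.5, "ax": 0, "ay": 0, "az": 0}, {"fingers": 5, "x": 0, "y": 0, "z": 1, "ax": 0, "ay": 0, "az": 0}, {"fingers": 5, "x": 0, "y": 0, "z": 1, "ax": 0, "ay": 0, "az": 0}]'

```text
time: 12.9
position: [533.1, 144.8, 118.2]
tcp_rot: [0.769, 0.64, 0.0, 0.0]
contact_force: [-1.8, -0.0, 4.4]
gripper_width: 9.1
```

>>> drive_tool --rows '[{"fingers": 5, "x": 0, "y": 0, "z": 0.5, "ax": 0, "ay": 0, "az": 0}, {"fingers": 5, "x": 0, "y": 0, "z": 1, "ax": 0, "ay": 0, "az": 0}, {"fingers": 5, "x": 0, "y": 0, "z": 1, "ax": 0, "ay": 0, "az": 0}]'

```text
time: 13.28
position: [533.2, 144.8, 117.2]
tcp_rot: [0.769, 0.64, 0.0, 0.0]
contact_force: [-0.8, -0.1, 4.4]
gripper_width: 9.0
```

>>> drive_tool --rows '[{"fingers": 5, "x": 0, "y": 0, "z": 0.5, "ax": 0, "ay": 0, "az": 0}, {"fingers": 5, "x": 0, "y": 0, "z": 1, "ax": 0, "ay": 0, "az": 0}, {"fingers": 5, "x": 0, "y": 0, "z": 1, "ax": 0, "ay": 0, "az": 0}]'

```text
time: 13.65
position: [533.2, 144.8, 116.4]
tcp_rot: [0.769, 0.64, 0.0, 0.0]
contact_force: [-0.8, -0.3, 6.1]
gripper_width: 9.4
```

>>> drive_tool --rows '[{"fingers": 5, "x": 0, "y": 0, "z": 0.5, "ax": 0, "ay": 0, "az": 0}, {"fingers": 5, "x": 0, "y": 0, "z": 1, "ax": 0, "ay": 0, "az": 0}, {"fingers": 5, "x": 0, "y": 0, "z": 1, "ax": 0, "ay": 0, "az": 0}]'

```text
time: 14.02
position: [533.2, 144.8, 115.6]
tcp_rot: [0.769, 0.64, 0.0, 0.0]
contact_force: [-2.1, 0.5, 6.7]
gripper_width: 9.1
```

```bash
python3 -c "
from h import *
rel([533,144,134],-10.4)
im=r.read_camera('wrist');cv2.imwrite('pics/w8.png',im)
rel([533,144,134],-10.4)
cv2.imwrite('pics/w8c.png',cv2.resize(im[130:330,220:340],None,fx=5,fy=4,interpolation=cv2.INTER_CUBIC))
"
```

```text
t 14.025 pos [533.2 144.8 115.6] tooly -10.44 tilt [ 6.e-04  1.e-04 -1.e+00] q [0.16 0.15 1.56 0.   1.43 0.34] F [-2.1  0.5  6.7] w 9.1
(array([ -0.78529313,  -0.03663159, -18.37271936]), array([ 0.03281634, -0.01361029, -0.04404722]))
t 14.075 pos [533.2 144.8 115.6] tooly -10.44 tilt [ 7.e-04  2.e-04 -1.e+00] q [0.16 0.15 1.56 0.   1.43 0.34] F [-2.2 -0.5  6.7] w 9.1
(array([ -0.80216491,  -0.04618757, -18.35619317]), array([ 0.03566048, -0.01835986, -0.04346327]))
```

View pics/w8c.png

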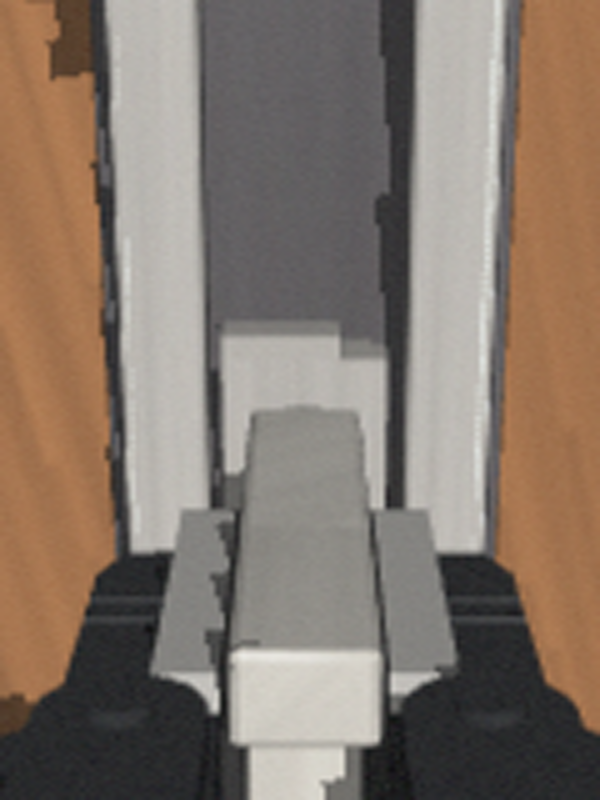

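>>> drive_tool --rows '[{"fingers": 5, "x": 0, "y": 0, "z": 0.5, "ax": 0, "ay": 0, "az": 0}, {"fingers": 5, "x": 0, "y": 0, "z": 0.8, "ax": 0, "ay": 0, "az": 0}, {"fingers": 5, "x": 0, "y": 0, "z": 0.8, "ax": 0, "ay": 0, "az": 0}]'

```text
time: 14.45
position: [533.2, 144.8, 115.0]
tcp_rot: [0.769, 0.64, 0.0, 0.0]
contact_force: [-2.7, -1.1, 6.9]
gripper_width: 9.0
```

>>> drive_tool --rows '[{"fingers": 5, "x": 0, "y": 0, "z": 0, "ax": 0, "ay": 0, "az": 3}, {"fingers": 5, "x": 0, "y": 0, "z": 0, "ax": 0, "ay": 0, "az": 7}, {"fingers": 5, "x": 0, "y": 0, "z": 0, "ax": 0, "ay": 0, "az": 10}, {"fingers": 5, "x": 0, "y": 0, "z": 0, "ax": 0, "ay": 0, "az": 10}]'

```text
time: 14.95
position: [534.2, 144.8, 115.4]
tcp_rot: [0.821, 0.57, 0.002, 0.001]
contact_force: [-1.0, 0.2, 6.0]
gripper_width: 9.1
```

```bash
python3 -c "
from h import *
rel([533,144,134],-20.4);print(r.sense()['ft_torque'])
"
```

```text
t 14.95 pos [534.2 144.8 115.4] tooly -20.47 tilt [ 3.4e-03  5.0e-04 -1.0e+00] q [ 0.16  0.15  1.56 -0.    1.43  0.52] F [-1.   0.2  6. ] w 9.1
(array([ -1.18070971,  -0.8031004 , -18.5784288 ]), array([ 0.17492116, -0.09593793, -0.06970594]))
[-0.04531892  0.17881571  0.0040988 ]
```

>>> drive_tool --rows '[{"fingers": 5, "x": 0, "y": 0, "z": 0.4, "ax": 0, "ay": 0, "az": 0}, {"fingers": 5, "x": 0, "y": 0, "z": 0.8, "ax": 0, "ay": 0, "az": 0}, {"fingers": 5, "x": 0, "y": 0, "z": 0.8, "ax": 0, "ay": 0, "az": 0}]'

```text
time: 15.32
position: [534.2, 144.9, 114.8]
tcp_rot: [0.821, 0.57, 0.002, 0.001]
contact_force: [0.4, 0.1, 7.4]
gripper_width: 9.0
```

```bash
python3 -c "
from h import *
rel([533,144,134],-20.4);print(r.sense()['ft_torque'])
"
```

```text
t 15.325 pos [534.2 144.9 114.8] tooly -20.45 tilt [ 3.5e-03  5.0e-04 -1.0e+00] q [ 0.16  0.15  1.56 -0.    1.42  0.52] F [0.4 0.1 7.4] w 9.0
(array([ -1.21992094,  -0.80199634, -19.1968323 ]), array([ 0.17864735, -0.09824942, -0.05079262]))
[-0.05859567  0.24827757 -0.11416174]
```

>>> drive_tool --rows '[{"fingers": 5, "x": 0, "y": 0, "z": 0, "ax": 0, "ay": 0, "az": 4}, {"fingers": 5, "x": 0, "y": 0, "z": 0, "ax": 0, "ay": 0, "az": 8}, {"fingers": 5, "x": 0, "y": 0, "z": 0, "ax": 0, "ay": 0, "az": 12}, {"fingers": 5, "x": 0, "y": 0, "z": 0, "ax": 0, "ay": 0, "az": 15}, {"fingers": 5, "x": 0, "y": 0, "z": 0, "ax": 0, "ay": 0, "az": 15}]'

```text
time: 15.95
position: [534.6, 144.8, 115.0]
tcp_rot: [0.889, 0.458, 0.002, 0.001]
contact_force: [1.1, -0.0, 7.6]
gripper_width: 9.3
```

```bash
python3 -c "
from h import *
rel([533,144,134],-35.4);print(r.sense()['ft_torque'])
im=r.read_camera('wrist');cv2.imwrite('pics/w9.png',im)
cv2.imwrite('pics/w9c.png',cv2.resize(im[130:330,220:340],None,fx=5,fy=4,interpolation=cv2.INTER_CUBIC))
"
```

```text
t 15.95 pos [534.6 144.8 115. ] tooly -35.47 tilt [ 4.6e-03  5.0e-04 -1.0e+00] q [ 0.16  0.15  1.56 -0.    1.42  0.78] F [ 1.1 -0.   7.6] w 9.3
(array([ -1.54843803,  -0.79746645, -19.01630414]), array([ 0.19777029, -0.1758536 , -0.07034156]))
[-0.05015217  0.04191484 -0.05758241]
```

View pics/w9c.png

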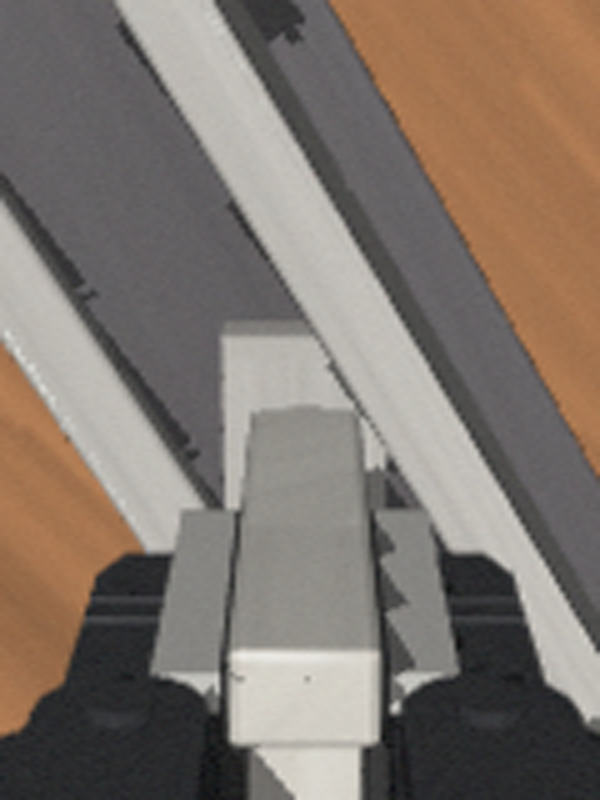

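>>> drive_tool --rows '[{"fingers": 5, "x": -0.2, "y": -0.3, "z": 0.1, "ax": 0, "ay": 0, "az": 4}, {"fingers": 5, "x": -0.4, "y": -0.6, "z": 0.2, "ax": 0, "ay": 0, "az": 8}, {"fingers": 5, "x": -0.4, "y": -0.6, "z": 0.2, "ax": 0, "ay": 0, "az": 12}, {"fingers": 5, "x": -0.4, "y": -0.6, "z": 0.2, "ax": 0, "ay": 0, "az": 16}, {"fingers": 5, "x": -0.4, "y": -0.6, "z": 0.2, "ax": 0, "ay": 0, "az": 20}, {"fingers": 5, "x": -0.4, "y": -0.6, "z": 0.2, "ax": 0, "ay": 0, "az": 20}]'

```text
time: 16.75
position: [534.1, 144.7, 114.9]
tcp_rot: [0.955, 0.297, 0.002, 0.001]
contact_force: [0.6, -1.4, 7.3]
gripper_width: 9.1
```

```bash
python3 -c "
from h import *
rel([533.6,144.8,114.5],-55.4);print(r.sense()['ft_torque'])
"
```

```text
t 16.75 pos [534.1 144.7 114.9] tooly -55.48 tilt [ 5.e-03  3.e-04 -1.e+00] q [ 0.16  0.15  1.56 -0.    1.42  1.13] F [ 0.6 -1.4  7.3] w 9.1
(array([-0.34582297, -0.32826437,  0.3820683 ]), array([ 0.14875042, -0.2459338 , -0.07725632]))
[-0.14240338  0.06194584 -0.02799148]
```

>>> drive_tool --rows '[{"fingers": 5, "x": -0.3, "y": -0.3, "z": 0, "ax": 0, "ay": 0, "az": 4}, {"fingers": 5, "x": -0.3, "y": -0.3, "z": 0, "ax": 0, "ay": 0, "az": 8}, {"fingers": 5, "x": -0.3, "y": -0.3, "z": 0, "ax": 0, "ay": 0, "az": 12}, {"fingers": 5, "x": -0.3, "y": -0.3, "z": 0, "ax": 0, "ay": 0, "az": 16}, {"fingers": 5, "x": -0.3, "y": -0.3, "z": 0, "ax": 0, "ay": 0, "az": 20}, {"fingers": 5, "x": -0.3, "y": -0.3, "z": 0, "ax": 0, "ay": 0, "az": 20}]'

```text
time: 17.5
position: [533.6, 144.7, 114.9]
tcp_rot: [0.992, 0.126, 0.002, 0.0]
contact_force: [-0.0, -0.8, 7.6]
gripper_width: 8.9
```

```bash
python3 -c "
from h import *
rel([533.6,144.8,114.5],-75.4);print(r.sense()['ft_torque'])
"
```

```text
t 17.5 pos [533.6 144.7 114.9] tooly -75.48 tilt [ 4.9e-03  1.0e-04 -1.0e+00] q [ 0.16  0.15  1.56 -0.    1.42  1.48] F [-0.  -0.8  7.6] w 8.9
(array([ 0.00526905, -0.07146371,  0.35954909]), array([ 0.06403197, -0.27259296, -0.07804757]))
[-0.16893335  0.08300248  0.01415435]
```

>>> drive_tool --rows '[{"fingers": 5, "x": 0, "y": 0, "z": 0, "ax": 0, "ay": 0, "az": 4}, {"fingers": 5, "x": 0, "y": 0, "z": 0, "ax": 0, "ay": 0, "az": 8}, {"fingers": 5, "x": 0, "y": 0, "z": 0, "ax": 0, "ay": 0, "az": 12}, {"fingers": 5, "x": 0, "y": 0, "z": 0, "ax": 0, "ay": 0, "az": 15}, {"fingers": 5, "x": 0, "y": 0, "z": 0, "ax": 0, "ay": 0, "az": 15}]'

```text
time: 18.12
position: [533.4, 144.9, 114.8]
tcp_rot: [1.0, -0.004, 0.002, -0.0]
contact_force: [-0.8, 0.5, 7.0]
gripper_width: 9.1
```

```bash
python3 -c "
from h import *
rel([533.6,144.8,114.5],-100.4);print(r.sense()['ft_torque'])
"
```

```text
t 18.125 pos [533.4 144.9 114.8] tooly -90.47 tilt [ 4.2e-03  4.0e-04 -1.0e+00] q [ 0.16  0.15  1.56 -0.    1.42  1.74] F [-0.8  0.5  7. ] w 9.1
(array([0.24499782, 0.06907675, 0.27569517]), array([-0.04460851, -0.23860897,  9.93230395]))
[-0.11718382  0.13676422  0.00733856]
```

>>> drive_tool --rows '[{"fingers": 5, "x": 0, "y": 0, "z": 0, "ax": 0, "ay": 0, "az": 4}, {"fingers": 5, "x": 0, "y": 0, "z": 0, "ax": 0, "ay": 0, "az": 8}, {"fingers": 5, "x": 0, "y": 0, "z": 0, "ax": 0, "ay": 0, "az": 10}, {"fingers": 5, "x": 0, "y": 0, "z": 0, "ax": 0, "ay": 0, "az": 10}]'

```text
time: 18.62
position: [533.4, 144.8, 114.8]
tcp_rot: [0.996, -0.091, 0.002, -0.0]
contact_force: [-1.0, -0.6, 7.5]
gripper_width: 9.1
```

```bash
python3 -c "
from h import *
rel([533.6,144.8,114.5],-100.4);print(r.sense()['ft_torque'])
im=r.read_camera('wrist');cv2.imwrite('pics/w10.png',im)
s=r.read_camera('side')
cv2.imwrite('pics/s10c.png',cv2.resize(s[130:250,150:270],None,fx=5,fy=5,interpolation=cv2.INTER_CUBIC))
"
```

```text
t 18.625 pos [533.4 144.8 114.8] tooly -100.46 tilt [ 4.4e-03  2.0e-04 -1.0e+00] q [ 0.16  0.15  1.56 -0.    1.42  1.92] F [-1.  -0.6  7.5] w 9.1
(array([ 0.17561513, -0.05015976,  0.31586105]), array([-0.05825268, -0.24509826, -0.06317138]))
[-0.14428841  0.13198554 -0.00723098]
```

View pics/w10.png

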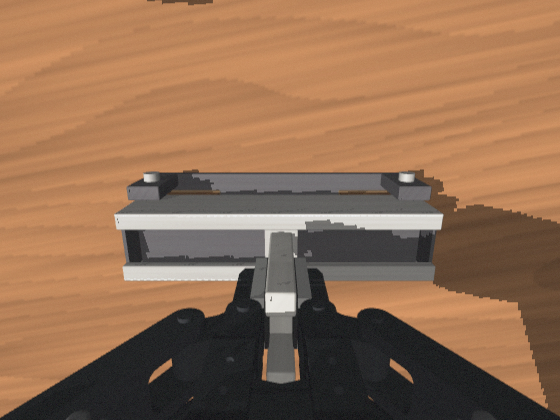

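View pics/s10c.png

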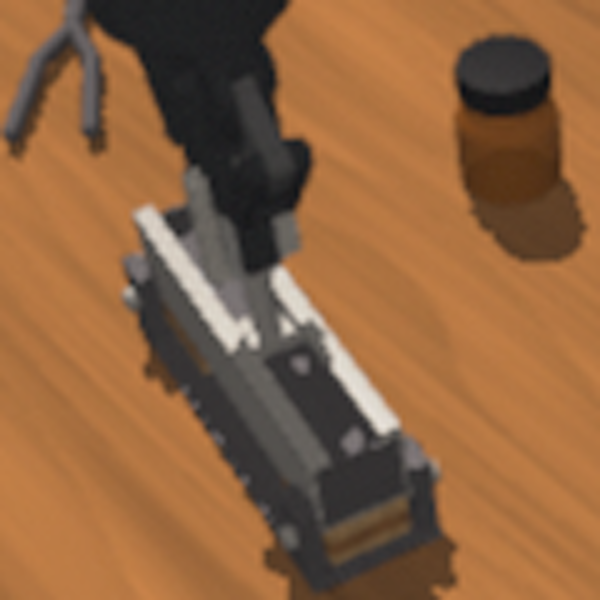

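>>> drive_tool --rows '[{"fingers": 5, "x": 0, "y": 0, "z": -0.4, "ax": 0, "ay": 0, "az": 0}, {"fingers": 5, "x": 0, "y": 0, "z": -0.8, "ax": 0, "ay": 0, "az": 0}, {"fingers": 5, "x": 0, "y": 0, "z": -0.8, "ax": 0, "ay": 0, "az": 0}]' --squeeze 20

```text
time: 19.1
position: [533.4, 144.8, 115.4]
tcp_rot: [0.996, -0.091, 0.002, -0.0]
contact_force: [-0.0, -1.1, 7.1]
gripper_width: 9.3
```

>>> drive_tool --rows '[{"fingers": 14, "x": 0, "y": 0, "z": 0, "ax": 0, "ay": 0, "az": 0}, {"fingers": 20, "x": 0, "y": 0, "z": 0, "ax": 0, "ay": 0, "az": 0}, {"fingers": 32, "x": 0, "y": 0, "z": 0, "ax": 0, "ay": 0, "az": 0}, {"fingers": 40, "x": 0, "y": 0, "z": 0, "ax": 0, "ay": 0, "az": 0}, {"fingers": 40, "x": 0, "y": 0, "z": 0, "ax": 0, "ay": 0, "az": 0}]'

```text
time: 19.73
position: [531.8, 144.8, 113.8]
tcp_rot: [0.996, -0.091, -0.0, -0.0]
contact_force: [-0.6, 0.5, -0.6]
gripper_width: 40.1
```

```bash
python3 -c "
from h import *
rel([533.6,144.8,114.5],-100.4);print(r.sense()['ft_torque'])
im=r.read_camera('wrist');cv2.imwrite('pics/w11.png',im)
"
```

```text
t 19.725 pos [531.8 144.8 113.8] tooly -100.44 tilt [-2.e-04  0.e+00 -1.e+00] q [0.16 0.15 1.56 0.   1.43 1.92] F [-0.6  0.5 -0.6] w 40.1
(array([ 1.73864155, -0.28598798, -0.6582755 ]), array([ 0.00015894,  0.01297101, -0.04456256]))
[-0.02270041  0.01963824 -0.03202851]
```

View pics/w11.png

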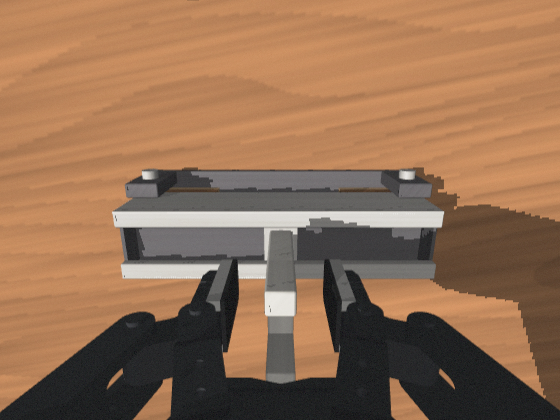

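The rest is free and standing, with open gaps to both fingers. I'll retreat straight up.

>>> drive_tool --rows '[{"fingers": 40, "x": 0, "y": 0, "z": -10, "ax": 0, "ay": 0, "az": 0}, {"fingers": 40, "x": 0, "y": 0, "z": -35, "ax": 0, "ay": 0, "az": 0}, {"fingers": 40, "x": 0, "y": 0, "z": -75, "ax": 0, "ay": 0, "az": 0}, {"fingers": 40, "x": 0, "y": 0, "z": -110, "ax": 0, "ay": 0, "az": 0}, {"fingers": 40, "x": 0, "y": 0, "z": -130, "ax": 0, "ay": 0, "az": 0}, {"fingers": 40, "x": 0, "y": 0, "z": -130, "ax": 0, "ay": 0, "az": 0}, {"fingers": 40, "x": 0, "y": 0, "z": -130, "ax": 0, "ay": 0, "az": 0}]'

```text
time: 20.65
position: [531.5, 144.8, 243.2]
tcp_rot: [0.996, -0.091, -0.001, 0.0]
contact_force: [0.4, -0.0, 0.9]
gripper_width: 39.9
```

```bash
python3 -c "
from h import *
import pickle
rel([533.6,144.8,114.5],-100.4)
m=wcam();im=r.read_camera('wrist');pickle.dump(m,open('w12.pkl','wb'));cv2.imwrite('pics/w12.png',im)
s=r.read_camera('side')
cv2.imwrite('pics/s12c.png',cv2.resize(s[130:250,150:270],None,fx=5,fy=5,interpolation=cv2.INTER_CUBIC))
cv2.imwrite('pics/w12c.png',cv2.resize(im[150:280,195:365],None,fx=4.5,fy=4.5,interpolation=cv2.INTER_CUBIC))
"
```

```text
t 20.65 pos [531.5 144.8 243.2] tooly -100.44 tilt [-1.3e-03 -2.0e-04 -1.0e+00] q [0.16 0.09 1.37 0.   1.68 1.92] F [ 0.4 -0.   0.9] w 39.9
(array([  2.21268152,  -0.45754901, 128.65994902]), array([ 0.02219665,  0.0720329 , -0.04422267]))
```

View pics/w12c.png

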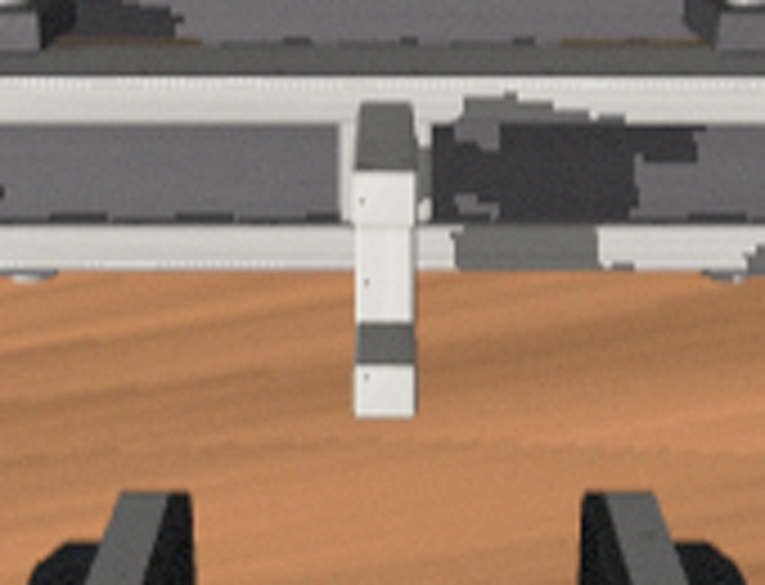

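View pics/s12c.png

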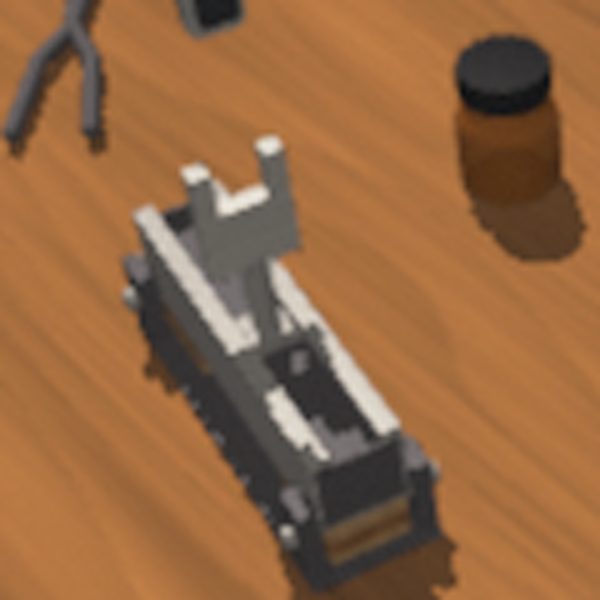

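```bash
python3 - <<'E'
from h import *
import pickle
m=pickle.load(open('w12.pkl','rb'))
P=lambda u,v,z:onz(m,u/4.5+195-.4,v/4.5+150-.4,z)
for z in(152,154):
    a=P(385.5,171,z);b=P(385,415,z);d=b-a
    print(z,(a+b)/2,np.linalg.norm(d),np.degrees(np.arctan2(d[1],d[0])))
# side/top triangulation of prongs
a=onz(m,0,0,0)
print('slot edges z70', P(290,123,70),P(290,223,70))
# base: foot long edges at col 340/432, z~63
print('foot', P(341,170,63),P(432,205,63))
ms=r.camera_model('side')
for q in((196,175),(270,146)): print('side prong z153',onz(ms,q[0]/5+150-.4,q[1]/5+130-.4,153))
E
```

```text
152 [535.21823229 143.96836967 152.        ] 39.43483461211069 169.46292695150544
154 [535.88351456 143.84589548 154.        ] 39.07606989293 169.46292695150544
slot edges z70 [547.91103913 161.28481294  70.        ] [527.24374436 165.49861948  70.        ]
foot [534.74556457 153.48854701  63.        ] [523.80947216 136.03115549  63.        ]
side prong z153 [518.04522118 147.12968778 153.        ]
side prong z153 [549.19618056 141.96604993 153.        ]
```

```bash
python3 -c "
from h import *
print(r.job_done())"
```

```text
the job is handed in; nothing more can be done
None
```

The torch rest is mounted near the middle of the strut, turned across the slot and let go. I handed the job in at about 20.7 s; it reports no verdict.

- **What I did:** I took the rest farthest to the robot's left and lined its head up with the slot. It went down without touching the lips and met the spring strip with its underside about 58.5 mm above the bench. I pressed about 5 mm, to about 9 N, turned it 90° clockwise in steps, eased up 0.8 mm, opened the fingers and went straight up. The highest contact force I read on the rest was about 9 N, well under the 25 N limit. Force was read only at the end of each move.
- **Angle and upright:** The rest is across the slot to within about 0.2°. Its prong tops are 0 to 1.5 mm from the slot's centre line, so any lean is about 1° or less.
- **Position and height:** It stands near mid-length along the strut. The underside is about 52 to 55 mm above the bench, which puts the head under the lips.
- **Disagreements:** The side and wrist cameras differ by about 1.5 mm on where the prongs are, within the calibration's 2 mm. The arm shifted about 1.6 mm sideways when it let go.
- **Not measured:** I could not read the spring's hold on the freed rest directly, only infer it from the height and the 9 N before release. I did not measure the brick, bur stand and jar again afterwards; nothing was moved near them.

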